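# Knock a stuck oak blank out of its routing nest

## Robot

A 6-joint arm with a two-finger parallel gripper is mounted at the origin on the work surface. World frame = base frame: x ahead of the robot, y to its left, z up, the work surface at z = 0. Lengths are in m, angles in rad, forces in N, time in s.
With the tool pointing down it reaches from about 0.225 to 0.875 m from the base axis. Payload 3.4 kg.
Tool frame: the origin (TCP) lies at the very end of the fingers, on their centre line; the grasp point (between the pads) lies 19 mm behind it; z points along the fingers, y is the direction in which the jaws open and shut (so a half turn about z gives the same grasp; the last joint's range is limited). The gripper opens to 85 mm and grips with 20 to 120 N. Pads are 22 mm wide; open, the fingers measure 114 mm over their backs; the gripper's body (76 mm by 85 mm) begins 54 mm behind the grasp point. The pads swing forward as they close: fully open they stand 13 mm farther back than shut.
Start: joints at [1.045, 0.276, 1.505, -0, 1.361, -0.121], TCP at [0.226, 0.529, 0.231] pointing down, gripper open.
Joint ranges: [-2.89, 2.89], [-0.75, 2.08], [0.22, 2.7], [-1.18, 4.32], [0.11, 2.71], [-2.7, 2.7]. Speed limits (rad/s): [2.57, 2.57, 3.14, 3.14, 3.14, 3.14].

## Interface

Orientations are given as a unit quaternion [w, x, y, z].
In Python, from rig import manip, eyes gives the robot as it stands. The module is installed in compiled form; this text tells all that it offers.
- The arm moves only by the tool servo_tool, never from a script. Its argument "deltas" is one flat list of numbers, 6 for each row, row after row: the shift along the tool's x, y, z in cm, then the turn, a rotation vector about the tool's x, y, z in degrees. A call has 1 to 20 rows; each row shifts and turns the pose as measured when the row begins, along the tool's axes as they then stand; what a row does not reach is not made up. A row lasts 1/10 s, in which the tool goes at most 50 mm and 8.59 degrees, less where a joint would pass 70% of its speed; a pose out of reach is approached as far as the arm can. A call with a gripper value outside its range is refused whole. "jaw" is the finger opening in cm, from 0 to 8.54, set as the call begins (left out, the last holds). The fingers move at their own pace and stop on an object; "grip_force" is the grip in N (left out, the last holds). Time passes only in rows, so rows that do not move let the fingers close. It gives the time, the measured TCP pose, the force and the opening at its end, in the units of the state.
- manip.get_state(): the state, without advancing time (a new reading comes with each control period).
- eyes.get_image(name): name is "scene" or "top"; returns (picture, depth): 420x560x3 uint8, red, green, blue; 420x560 float32, m along the optical axis (not along the pixel's ray), 0 where there is no reading.
- eyes.get_calibration(name): a dict with "camera_matrix" (3x3 intrinsics, pixels), "distortion" ([k1, k2, p1, p2, k3] as OpenCV has them; the pictures are not rectified), "rvec" (rotation vector, rad) and "tvec" (3), from world to camera coordinates, as OpenCV has them. Camera axes: x right, y down, z forward; pixel columns grow to the right and rows downward; lengths in m; the calibration is good to about 2 mm. A picture is of the moment at which its call begins. get_calibration takes no time and is no camera call.
- manip.sign_off(): hands the job in, once; it reports no verdict.
The state is a dict: "clock": time; "qpos": joint angles; "qd": joint speeds; "effort": joint torques, N m; "position": TCP position; "ee_rot": TCP orientation; "contact_force": force on the tool from outside, world axes, zero at the start; "moment": the same for the moment, N m; "width": finger opening in m.
Only numpy, scipy, OpenCV 4.12 (cv2) and the standard library are available. Lean on these libraries where they do the work, as an engineer would, in place of code of your own. Each camera call takes 0.05 s, during which the arm holds its last target.

## Task

The oak blank is stuck in the pocket of the routing nest. Take the red handle, feel out the slot under the nest with the knockout rod without forcing the rod (never more than 25 N on its nose), push the rod up until the blank stands well proud, and lower the rod fully again. Then lift the blank out, set it down gently, right way up, in the empty cell of the blue tray, and leave everything else on the bench undisturbed.

Things in the scene. Friction and masses are not known exactly. Their poses are not given: they have to be found in the camera images.
- nest: Fixed routing nest: plywood board 140 (x) x 170 (y) mm, underside 70 mm and top 104 mm above the bench, on side and back cheeks; its -x side is open and faces the robot. Origin on the bench under the board's middle. In the top is a pocket 58.5 (x) x 32.5 (y) mm, 26 mm deep; in the middle of its 8 mm floor is a through slot 16 (x) x 13 (y) mm, out of sight.
- pocket (a point): Centre of the pocket's mouth, on the nest's top face; axes as the nest's. Four spring plungers in the long (y) pocket walls, 6 mm below the top, grip the blank with 5 to 10 N of friction in all, and keep holding it upright, proud of the nest, as long as it has been raised by less than about 18 mm.
- handle (a point): Centre of the top of the red handle: an upright block 20 x 20 mm, 45 mm high, on a 14 mm square post, 100 mm from the pocket's centre along the nest's -x; top 160 mm above the bench when down. Axes as the nest's. Captive: it only slides along the nest's y and vertically, and stays where it is left. A yoke under the nest joins it to the knockout rod.
- cross (a joint): Sideways position of handle and rod along the nest's y, m, -0.022 to 0.022, about 1 N of friction; 0: handle in line with the slot. The rod is clamped to the yoke up to 16 mm to either side of the handle (along y): this offset differs each time, is not measured and is hidden under the nest. In x the rod is always in line with the slot.
- yoke (a joint): Height of handle and rod above their lowest place, m, 0 to 0.050; 5 N of friction plus 3 N weight. At 0 the rod's nose is 14 mm below the nest's underside; passing through the slot it meets the blank at 0.022 and, its spring giving some 2 to 5 mm, raises it from there.
- rod (a joint): How far the nose of the rod (brass, 10 mm in diameter, flat) is pushed in against its spring, m: 0 free, 0.008 fully in, then solid; 4 N at first, 1.2 N more per mm. Slid along the nest's underside, lightly sprung in, it drags about 2 N; over the slot it springs up into it and the slot's side then blocks the handle sideways.
- blank: Stuck oak blank with a dark routed groove on its top face, 56 mm (x) by 30 mm (y) by 26 mm high, 35 g. Origin at the centre of its underside. At the start it sits at the bottom of the pocket, its top flush with the nest's top, axes along the nest's.
- tray: Blue tray, heavy, 80 mm (x) by 120 mm (y), walls 4 mm thick and 14 mm high, floor 4 mm thick; a divider across the middle makes two cells, each 72 mm (x) by 54 mm (y). Origin under its centre on the bench. The cell on its +y side is empty, the other holds a finished blank.
- cell (a point): Centre of the floor of the tray's empty cell, 29 mm from the tray's middle along its +y, 4 mm above the bench. Axes as the tray's.
- done_blank: Finished blank, same as the stuck one, in the other cell of the tray; leave alone.
- chisel: Chisel with blue handle, 250 mm long, lying at the left; leave alone.
- tape: Yellow tape measure, 65 x 32 x 60 mm; leave alone.
- wax: White can, 70 mm across, 150 mm high; leave alone.
- glue: Yellow bottle, 56 mm across, 160 mm high; leave alone.
- square: Steel try square, 16 mm thick, lying flat in front of the robot; leave alone.
Not all that is in view belongs to the job. What is shaped like the blank but turquoise or yellow is not meant.

How it is judged:
By the outcome, as a careful person would: the job done as asked, in the order asked, and still so for the second after the job is handed in, with the robot touching nothing.
It also fails if it takes over 51 s, if anything falls off the work surface, if the arm or the gripper's body presses on something with over 40 N, if the wrist force passes 120 N, or if a joint passes its speed limit or range.

## Working session

There is one attempt and no reset: what is moved stays moved. The work goes in short steps, Python scripts to look and compute and a tool call to move; the robot and the scene stay as the last step left them, time stands still between calls to the robot, and variables do not carry over. Pictures are saved under pics/ and viewed, and the job is handed in when it is done.

Besides the shell and the picture viewer there is one more tool, called as a command line: name --argument value ..., lists and objects as JSON in quotes. servo_tool: Moves the arm, as the interface text tells. Its arguments: {"type":"object","properties":{"deltas":{"type":"array","items":{"type":"number"}},"jaw":{"type":"number"},"grip_force":{"type":"number"}},"required":["deltas"]}

```bash
mkdir -p pics; cat > h.py <<'E'
import numpy as np,cv2
from rig import manip,eyes
def snap(n,tag):
    im,d=eyes.get_image(n); np.savez(f'pics/{tag}.npz',im=im,d=d); cv2.imwrite(f'pics/{tag}.png',im[:,:,::-1]); return im,d
def cal(n):
    c=eyes.get_calibration(n); K=np.array(c['camera_matrix']);D=np.array(c['distortion']);R=cv2.Rodrigues(np.array(c['rvec'],float))[0];t=np.array(c['tvec'],float).ravel();return K,D,R,t
def plane(n,uv,z):
    K,D,R,t=cal(n); p=cv2.undistortPoints(np.array(uv,float).reshape(-1,1,2),K,D).reshape(-1,2)
    r=np.c_[p,np.ones(len(p))]@R; o=-R.T@t
    return o+r*((z-o[2])/r[:,2])[:,None]
def cloud(n,d):
    K,D,R,t=cal(n);h,w=d.shape
    u,v=np.meshgrid(np.arange(w),np.arange(h));p=cv2.undistortPoints(np.stack([u,v],-1).reshape(-1,1,2).astype(float),K,D).reshape(-1,2)
    c=np.c_[p,np.ones(len(p))]*d.reshape(-1,1); return ((c-t)@R).reshape(h,w,3)
def proj(n,P):
    K,D,R,t=cal(n); return cv2.projectPoints(np.array(P,float).reshape(-1,1,3),cv2.Rodrigues(R)[0],t,K,D)[0].reshape(-1,2)
E
python3 - <<'E'
from h import *
for n in('scene','top'):
    snap(n,n+'0'); K,D,R,t=cal(n); print(n,K[0,0],-R.T@t,R[2])
s=manip.get_state();print(s)
E
```

```text
scene 399.5013115873945 [ 1.34629124 -0.25382488  0.93505818] [-0.68605705  0.19148768 -0.70189614]
top 480.0225885338322 [ 0.36298571 -0.04110376  1.22145876] [ 0.1588428  -0.01933594 -0.98711453]
{'clock': 0.1, 'qpos': array([ 1.04498193e+00,  2.76527002e-01,  1.50599693e+00, -3.18237932e-06,
        1.36074944e+00, -1.21036160e-01]), 'qd': array([-0.00033414,  0.00106408, -0.00475803,  0.0006418 , -0.00013564,
        0.0001475 ]), 'effort': array([ 2.11316445e-03, -4.17698514e+01, -2.46406531e+01, -4.84715338e-05,
        5.78864798e-03, -3.49675122e-05]), 'position': array([0.22622407, 0.52810179, 0.23053278]), 'ee_rot': array([-2.65605506e-04,  2.01009861e-01,  9.79588857e-01, -7.97286302e-04]), 'contact_force': array([0.24177813, 0.1269337 , 0.01989852]), 'moment': array([ 0.00254494, -0.00330198, -0.02776802]), 'width': 0.08549485227095445}
```

View pics/scene0.png

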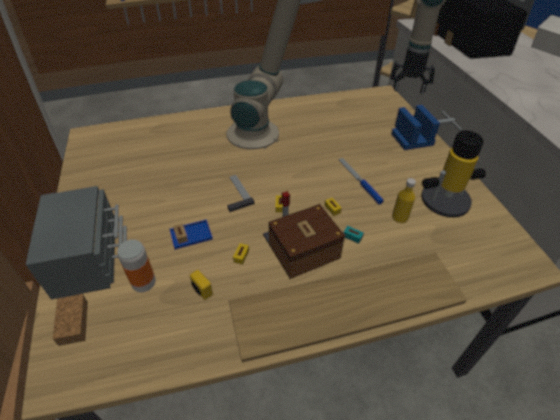

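View pics/top0.png

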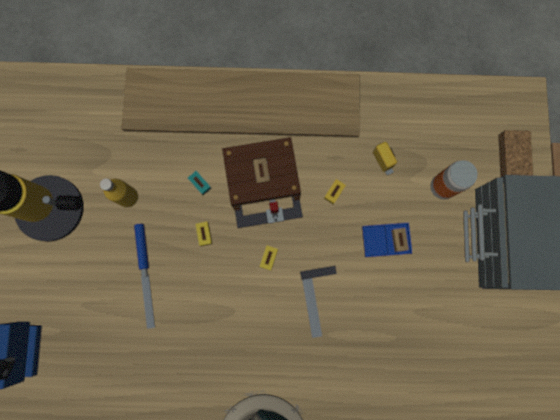

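The top view shows the nest at (262,170) with the stuck blank in its pocket at (262,170). The red handle is at (273,208) and the blue tray at (387,240), with its left (+y) cell at (374,240) empty.

Things that could be taken for the blank:
- turquoise piece at (200,182)
- yellow pieces at (335,191), (204,233) and (269,258)
- finished blank at (401,239)

I choose the oak piece in the nest pocket. Next I check it in a close crop.

```bash
python3 - <<'E'
from h import *
im=cv2.imread('pics/top0.png')
a=cv2.resize(im[125:240,205:320],(575,575),interpolation=cv2.INTER_CUBIC); cv2.imwrite('pics/c1.png',a)
b=cv2.resize(im[205:275,345:425],(640,560),interpolation=cv2.INTER_CUBIC); cv2.imwrite('pics/c2.png',b)
# corners / depth
z=np.load('pics/top0.npz');P=cloud('top',z['d'])
for u,v in[(262,150),(240,185),(262,170),(274,206),(273,209),(374,240),(401,239),(250,206)]:print(u,v,P[v,u].round(4))
m=(P[...,2]>.095)&(P[...,2]<.112)&(P[...,0]>.3); 
n,l,st,ce=cv2.connectedComponentsWithStats(m.astype(np.uint8))
i=l[150,262];q=(l==i);r=cv2.minAreaRect(np.argwhere(q)[:,::-1].astype(np.float32));print(r,P[q].mean(0))
bp=plane('top',cv2.boxPoints(r),.104);print(bp.round(4),bp.mean(0))
hs=cv2.cvtColor(im,cv2.COLOR_BGR2HSV)
mb=((hs[...,0]>100)&(hs[...,0]<130)&(hs[...,1]>130)).astype(np.uint8);mb[:, :345]=0;mb[:,425:]=0
r=cv2.minAreaRect(np.argwhere(mb)[:,::-1].astype(np.float32));print(r);bp=plane('top',cv2.boxPoints(r),.014);print(bp.round(4),bp.mean(0))
mr=(((hs[...,0]<8)|(hs[...,0]>172))&(hs[...,1]>170)&(hs[...,2]>60)).astype(np.uint8);mr[:195]=0;mr[230:]=0;mr[:,:250]=0;mr[:,300:]=0
p=np.argwhere(mr)[:,::-1];print(p.min(0),p.max(0),len(p)); 
E
```

```text
262 150 [0.6875 0.0165 0.103 ]
240 185 [0.5997 0.0658 0.1057]
262 170 [0.6381 0.015  0.1029]
274 206 [ 0.5418 -0.0172  0.161 ]
273 209 [ 0.5357 -0.015   0.1566]
374 240 [ 0.4867 -0.2722 -0.0013]
401 239 [ 0.4875 -0.3343  0.0296]
250 206 [ 0.5684  0.0486 -0.0056]
((260.597412109375, 170.90365600585938), (57.89691162109375, 71.71829223632812), 80.83765411376953) [0.6360851  0.01861508 0.10296029]
[[ 0.6895  0.1159  0.104 ]
 [ 0.7225 -0.0535  0.104 ]
 [ 0.5823 -0.0782  0.104 ]
 [ 0.5509  0.0881  0.104 ]] [0.6363137  0.01808227 0.104     ]
((386.567626953125, 239.37939453125), (29.98833465576172, 46.17129135131836), 85.60128784179688)
[[ 0.5197 -0.2399  0.014 ]
 [ 0.5315 -0.3579  0.014 ]
 [ 0.4553 -0.3624  0.014 ]
 [ 0.444  -0.2455  0.014 ]] [ 0.48760579 -0.30142203  0.014     ]
[270 203] [277 210] 47
```

View pics/c1.png

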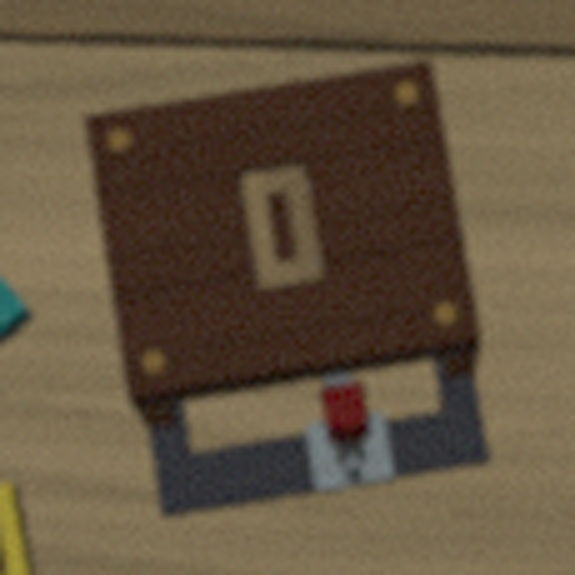

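View pics/c2.png

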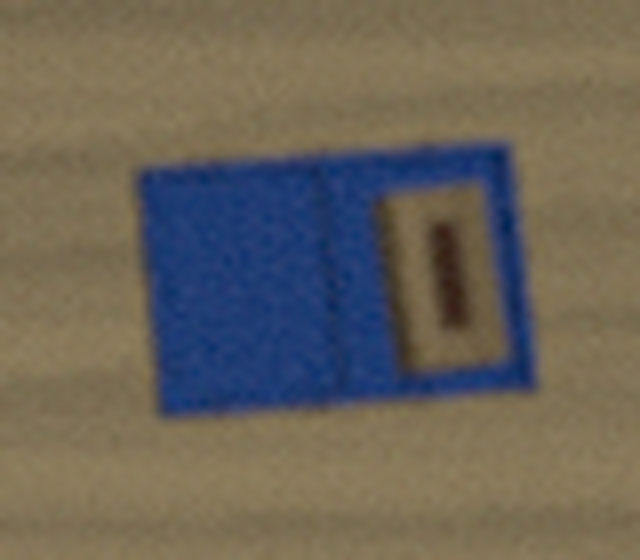

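```bash
python3 - <<'E'
from h import *
for n,box,hb in(('top',(245,150,282,190),(262,198,285,215)),('scene',(290,212,330,245),(275,185,295,212))):
    im=cv2.imread(f'pics/{n}0.png'); z=np.load(f'pics/{n}0.npz');P=cloud(n,z['d'])
    hs=cv2.cvtColor(im,cv2.COLOR_BGR2HSV)
    x0,y0,x1,y1=box; g=cv2.GaussianBlur(hs[...,2],(0,0),.5)
    m=np.zeros(g.shape,np.uint8); 
    s=g[y0:y1,x0:x1]; th,_=cv2.threshold(s,0,255,cv2.THRESH_OTSU); m[y0:y1,x0:x1]=(s>th)
    k,l,st,ce=cv2.connectedComponentsWithStats(m); i=1+np.argmax(st[1:,4])
    c,_=cv2.findContours((l==i).astype(np.uint8),cv2.RETR_EXTERNAL,cv2.CHAIN_APPROX_NONE); c=c[0].reshape(-1,2)
    print(n,st[i],th)
    w=plane(n,c,.104)[:,:2]; r=cv2.minAreaRect((w*1000).astype(np.float32)); print('blank',r)
    a=cv2.resize(im[y0-25:y1+25,x0-25:x1+25],None,fx=6,fy=6,interpolation=cv2.INTER_CUBIC);cv2.imwrite(f'pics/d_{n}.png',a)
    x0,y0,x1,y1=hb
    mr=(((hs[...,0]<8)|(hs[...,0]>172))&(hs[...,1]>170)&(hs[...,2]>50)); mm=np.zeros_like(mr);mm[y0:y1,x0:x1]=mr[y0:y1,x0:x1]
    q=P[mm]; t=q[q[:,2]>.155]; print('handle',len(q),len(t),q.mean(0),t.mean(0),t.min(0),t.max(0),np.argwhere(mm).mean(0)[::-1])
    hv=proj(n,[[.54,-.016,.16]]);print(hv)
    # nest corners by depth
    m=((P[...,2]>.092)&(P[...,2]<.116)&(P[...,0]>.5)&(P[...,0]<.8)&(abs(P[...,1]-.02)<.13)).astype(np.uint8)
    k,l,st,ce=cv2.connectedComponentsWithStats(m); i=1+np.argmax(st[1:,4])
    c,_=cv2.findContours((l==i).astype(np.uint8),cv2.RETR_EXTERNAL,cv2.CHAIN_APPROX_NONE); c=c[0].reshape(-1,2)
    print('nest',cv2.minAreaRect((plane(n,c,.104)[:,:2]*1000).astype(np.float32)), P[l==i].mean(0))
E
```

```text
top [253 158  16  25 257] 83.0
blank ((638.2371826171875, 17.77952003479004), (57.20402526855469, 31.43334197998047), 11.069563865661621)
handle 49 46 [ 0.54072211 -0.01623101  0.15875295] [ 0.54114209 -0.01631321  0.15925902] [ 0.53279592 -0.0238968   0.15571261] [ 0.54946223 -0.00797131  0.16355921] [273.57142857 206.63265306]
[[273.44866763 206.85610141]]
nest ((636.102783203125, 18.341529846191406), (142.1654510498047, 169.8568878173828), 11.013057708740234) [0.63587037 0.01857458 0.10292997]
scene [298 220  18  17 156] 85.0
blank ((642.0255126953125, 17.74908447265625), (58.70199203491211, 31.52752113342285), 11.401917457580566)
handle 51 21 [ 0.55265385 -0.01817153  0.14608792] [ 0.55090455 -0.01820257  0.15831962] [ 0.54464448 -0.0255967   0.15514122] [ 0.55750308 -0.00982414  0.16048118] [285.29411765 198.01960784]
[[284.91700297 191.43733853]]
nest ((646.333984375, 15.883369445800781), (148.45787048339844, 174.752197265625), 11.090330123901367) [0.64770856 0.01514744 0.10224084]
```

View pics/d_scene.png

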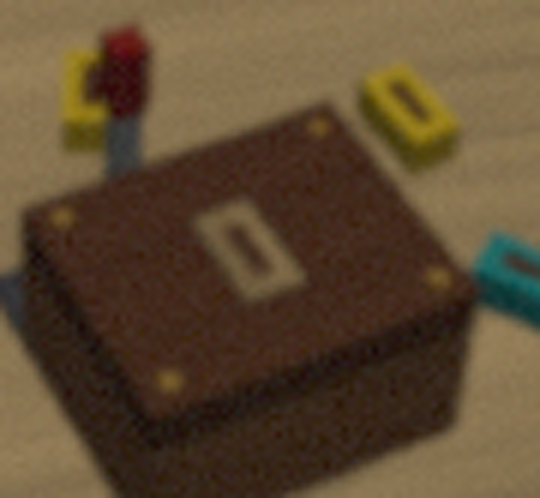

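```bash
cat >> h.py <<'E'
from scipy.spatial.transform import Rotation as Ro
def rot(q): return Ro.from_quat([q[1],q[2],q[3],q[0]])
def go(xyz,yaw,n=None):
    "shift in tool axes (cm) and turn (deg) to reach target; yaw=direction of tool y, deg"
    s=manip.get_state();R=rot(s['ee_rot']);y=np.radians(yaw)
    T=Ro.from_matrix(np.c_[[-np.sin(y)*-1*-1*-1,0,0],[np.cos(y),np.sin(y),0],[0,0,-1]]) if 0 else None
    Y=np.array([np.cos(y),np.sin(y),0]);Z=np.array([0,0,-1.]);X=np.cross(Y,Z);T=Ro.from_matrix(np.c_[X,Y,Z])
    d=R.inv().apply(np.array(xyz)-s['position'])*100; w=np.degrees((R.inv()*T).as_rotvec())
    yn=R.as_matrix()[:,1]
    print('clk',round(s['clock'],2),'pos',s['position'].round(4),'yaw',round(np.degrees(np.arctan2(yn[1],yn[0])),2),'F',s['contact_force'].round(2),'w',round(s['width'],4))
    print('d(cm)',d.round(2),'turn',w.round(1))
E
python3 -c "
from h import *
go([.541,-.0163,.25],-79)"
```

```text
clk 0.1 pos [0.2262 0.5281 0.2305] yaw 66.81 F [0.24 0.13 0.02] w 0.0855
d(cm) [-50.37 -37.65  -1.89] turn [-1.000e-01  1.000e-01  1.458e+02]
```

servo_tool --deltas '[-3.6,-2.68,-0.14,0,0,0,-3.6,-2.68,-0.14,0,0,0,-3.6,-2.68,-0.14,0,0,0,-3.6,-2.68,-0.14,0,0,0,-3.6,-2.68,-0.14,0,0,0,-3.6,-2.68,-0.14,0,0,0,-3.6,-2.68,-0.14,0,0,0,-3.6,-2.68,-0.14,0,0,0,-3.6,-2.68,-0.14,0,0,0,-3.6,-2.68,-0.14,0,0,0,-3.6,-2.68,-0.14,0,0,0,-3.6,-2.68,-0.14,0,0,0,-3.6,-2.68,-0.14,0,0,0,-3.6,-2.68,-0.14,0,0,0]' --jaw 5

```text
clock: 1.5
position: [0.5495, -0.0302, 0.2447]
ee_rot: [-0.004, 0.196, 0.981, -0.001]
contact_force: [-0.0, 0.6, -0.1]
width: 0.0502
```

```bash
python3 -c "
from h import *
go([.541,-.0163,.25],-79)"
```

```text
clk 1.5 pos [ 0.5495 -0.0302  0.2447] yaw 67.43 F [-0.01  0.64 -0.09] w 0.0502
d(cm) [ 1.32  0.95 -0.52] turn [-6.000e-01  1.000e-01  1.464e+02]
```

servo_tool --deltas '[0,0,0,0,0,8.5,0,0,0,0,0,8.5,0,0,0,0,0,8.5,0,0,0,0,0,8.5,0,0,0,0,0,8.5,0,0,0,0,0,8.5,0,0,0,0,0,8.5,0,0,0,0,0,8.5,0,0,0,0,0,8.5,0,0,0,0,0,8.5,0,0,0,0,0,8.5,0,0,0,0,0,8.5,0,0,0,0,0,8.5,0,0,0,0,0,8.5,0,0,0,0,0,8.5,0,0,0,0,0,8.5,0,0,0,0,0,8.5]'

```text
clock: 3.2
position: [0.5481, -0.038, 0.2344]
ee_rot: [-0.001, 0.995, 0.096, -0.013]
contact_force: [-0.9, 0.4, -0.6]
width: 0.0499
```

```bash
python3 -c "
from h import *
go([.541,-.0163,.20],-79)"
```

```text
clk 3.2 pos [ 0.5481 -0.038   0.2344] yaw -78.93 F [-0.89  0.36 -0.64] w 0.0499
d(cm) [-0.19 -2.24  3.45] turn [-0.3  1.4  0.1]
```

servo_tool --deltas '[-0.05,-0.75,1.1,0,0.5,0,-0.05,-0.75,1.1,0,0.5,0,-0.05,-0.75,1.1,0,0.4,0,0,0,0,0,0,0]'

```text
clock: 3.6
position: [0.5407, -0.0156, 0.199]
ee_rot: [-0.003, 0.996, 0.095, -0.002]
contact_force: [-0.2, -0.2, 0.0]
width: 0.0497
```

```bash
python3 -c "
from h import *
go([.541,-.0163,.121],-79)
snap('scene','s1');snap('top','t1')
im=cv2.imread('pics/s1.png');cv2.imwrite('pics/s1c.png',cv2.resize(im[120:290,210:370],None,fx=3.5,fy=3.5,interpolation=cv2.INTER_CUBIC))"
```

```text
clk 3.6 pos [ 0.5407 -0.0156  0.199 ] yaw -79.14 F [-0.16 -0.19  0.01] w 0.0497
d(cm) [0.04 0.11 7.8 ] turn [-0.3  0.2 -0.1]
```

View pics/s1c.png

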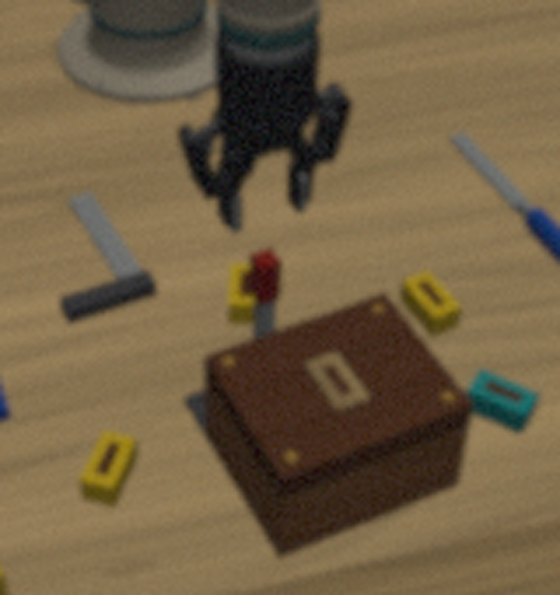

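The picture shows the open jaws above and astride the red handle, which is at crop pixel (264,275). I go down onto it.

servo_tool --deltas '[0,0.02,1.5,0,0,0,0,0.02,1.5,0,0,0,0,0.02,1.5,0,0,0,0,0.02,1.5,0,0,0,0,0.02,1.5,0,0,0,0,0,0.3,0,0,0,0,0,0,0,0,0]'

```text
clock: 4.4
position: [0.5496, -0.0212, 0.1257]
ee_rot: [0.001, 0.996, 0.094, 0.006]
contact_force: [1.0, 0.0, -0.1]
width: 0.05
```

```bash
python3 -c "
from h import *
go([.541,-.0163,.121],-79)"
```

```text
clk 4.4 pos [ 0.5496 -0.0212  0.1257] yaw -79.23 F [ 1.02  0.05 -0.07] w 0.05
d(cm) [-0.76 -0.64  0.46] turn [ 0.1 -0.7 -0.2]
```

servo_tool --deltas '[-0.4,-0.3,0.2,0,-0.3,0,-0.36,-0.3,0.2,0,-0.3,0,0,0,0,0,0,0]'

```text
clock: 4.7
position: [0.542, -0.017, 0.1236]
ee_rot: [0.002, 0.996, 0.094, 0.002]
contact_force: [-0.8, -0.0, -0.0]
width: 0.0503
```

```bash
python3 -c "
from h import *
go([.541,-.0163,.121],-79)"
```

```text
clk 4.7 pos [ 0.542  -0.017   0.1236] yaw -79.26 F [-0.81 -0.01 -0.04] w 0.0503
d(cm) [-0.09 -0.08  0.26] turn [ 0.2 -0.2 -0.3]
```

servo_tool --deltas '[-0.08,-0.08,0.2,0,0,-0.2,0,0,0,0,0,0,0,0,0,0,0,0,0,0,0,0,0,0,0,0,0,0,0,0,0,0,0,0,0,0]' --jaw 0 --grip_force 70

```text
clock: 5.3
position: [0.5413, -0.0161, 0.1224]
ee_rot: [0.002, 0.995, 0.096, 0.003]
contact_force: [-0.3, -0.1, -0.3]
width: 0.0192
```

```bash
python3 -c "
from h import *
go([.541,-.0163,.121],-79)
print(manip.get_state()['moment'])"
```

```text
clk 5.3 pos [ 0.5413 -0.0161  0.1224] yaw -79.02 F [-0.32 -0.07 -0.28] w 0.0192
d(cm) [-0.04  0.02  0.14] turn [ 0.2 -0.3 -0. ]
[0.22808303 0.09011211 0.09570628]
```

servo_tool --deltas '[0,0,-0.4,0,0,0,0,0,-0.4,0,0,0,0,0,-0.3,0,0,0]'

```text
clock: 5.6
position: [0.5413, -0.016, 0.1313]
ee_rot: [0.001, 0.995, 0.096, 0.002]
contact_force: [1.6, -0.4, -7.7]
width: 0.0188
```

```bash
cat >> h.py <<'E'
PK=np.array([.6385,.0178]);A=np.radians(11.05);NX=np.array([np.cos(A),np.sin(A)]);NY=np.array([-np.sin(A),np.cos(A)])
def st():
    s=manip.get_state();p=s['position'];f=s['contact_force']
    R=rot(s['ee_rot']).as_matrix()
    print('clk %.2f z %.4f yoke %.4f cross %.4f along %.4f | Fx %.1f Fy %.1f Fz %.1f w %.4f tz %s yaw %.1f'%(s['clock'],p[2],p[2]-.1224,(p[:2]-PK)@NY,(p[:2]-PK)@NX,f[:2]@NX,f[:2]@NY,f[2],s['width'],R[:,2].round(3),np.degrees(np.arctan2(R[1,1],R[0,1]))))
E
python3 -c "
from h import *
st()"
```

```text
clk 5.60 z 0.1313 yoke 0.0089 cross -0.0146 along -0.1019 | Fx 1.5 Fy -0.7 Fz -7.7 w 0.0188 tz [ 0.005 -0.003 -1.   ] yaw -79.0
```

servo_tool --deltas '[0,0,-0.25,0,0,0,0,0,-0.25,0,0,0]'

```text
clock: 5.8
position: [0.5413, -0.016, 0.1361]
ee_rot: [0.001, 0.995, 0.096, 0.002]
contact_force: [2.6, -0.5, -7.4]
width: 0.019
```

```bash
python3 -c "
from h import *
st()"
```

```text
clk 5.80 z 0.1361 yoke 0.0137 cross -0.0146 along -0.1019 | Fx 2.5 Fy -1.0 Fz -7.4 w 0.0190 tz [ 0.004 -0.002 -1.   ] yaw -79.0
```

servo_tool --deltas '[0,0,-0.2,0,0,0]'

```text
clock: 5.9
position: [0.5413, -0.0159, 0.1378]
ee_rot: [0.001, 0.995, 0.096, 0.002]
contact_force: [3.2, 0.1, -13.0]
width: 0.0191
```

```bash
python3 -c "
from h import *
st()"
```

```text
clk 5.90 z 0.1378 yoke 0.0154 cross -0.0145 along -0.1019 | Fx 3.1 Fy -0.5 Fz -13.0 w 0.0191 tz [ 0.004 -0.002 -1.   ] yaw -79.0
```

servo_tool --deltas '[0,0,-0.15,0,0,0]'

```text
clock: 6.0
position: [0.5413, -0.016, 0.1388]
ee_rot: [0.001, 0.995, 0.096, 0.002]
contact_force: [4.3, -1.0, -12.9]
width: 0.0192
```

```bash
python3 -c "
from h import *
st()"
```

```text
clk 6.00 z 0.1388 yoke 0.0164 cross -0.0145 along -0.1019 | Fx 4.0 Fy -1.8 Fz -12.9 w 0.0192 tz [ 0.004 -0.002 -1.   ] yaw -79.0
```

servo_tool --deltas '[0,-0.15,0,0,0,0,0,-0.15,0,0,0,0]'

```text
clock: 6.2
position: [0.5411, -0.0147, 0.1389]
ee_rot: [0.003, 0.995, 0.096, 0.002]
contact_force: [3.7, -5.0, -9.9]
width: 0.019
```

```bash
python3 -c "
from h import *
st()"
```

```text
clk 6.20 z 0.1389 yoke 0.0165 cross -0.0132 along -0.1019 | Fx 2.6 Fy -5.6 Fz -9.9 w 0.0190 tz [ 0.004 -0.006 -1.   ] yaw -79.0
```

servo_tool --deltas '[0,-0.15,0,0,0,0,0,-0.15,0,0,0,0]'

```text
clock: 6.4
position: [0.5408, -0.0132, 0.1388]
ee_rot: [0.004, 0.995, 0.095, 0.002]
contact_force: [3.6, -5.5, -9.9]
width: 0.0194
```

```bash
python3 -c "
from h import *
st()"
```

```text
clk 6.40 z 0.1388 yoke 0.0164 cross -0.0117 along -0.1019 | Fx 2.4 Fy -6.1 Fz -9.9 w 0.0194 tz [ 0.005 -0.008 -1.   ] yaw -79.1
```

servo_tool --deltas '[0,-0.15,0,0.2,0,0,0,-0.15,0,0.1,0,0]'

```text
clock: 6.6
position: [0.5405, -0.0118, 0.1389]
ee_rot: [0.003, 0.995, 0.095, 0.002]
contact_force: [2.8, -5.1, -10.1]
width: 0.0194
```

```bash
python3 -c "
from h import *
st()"
```

```text
clk 6.60 z 0.1389 yoke 0.0165 cross -0.0103 along -0.1018 | Fx 1.8 Fy -5.5 Fz -10.1 w 0.0194 tz [ 0.004 -0.006 -1.   ] yaw -79.1
```

servo_tool --deltas '[0,-0.15,0,0,0,0,0,-0.15,0,0,0,0]'

```text
clock: 6.8
position: [0.5402, -0.0104, 0.1389]
ee_rot: [0.004, 0.995, 0.095, 0.002]
contact_force: [4.3, -4.6, -10.1]
width: 0.0191
```

```bash
python3 -c "
from h import *
st()"
```

```text
clk 6.80 z 0.1389 yoke 0.0165 cross -0.0089 along -0.1019 | Fx 3.3 Fy -5.3 Fz -10.1 w 0.0191 tz [ 0.005 -0.008 -1.   ] yaw -79.1
```

servo_tool --deltas '[0,-0.17,0,0.1,0,0,0,-0.17,0,0.1,0,0,0,-0.17,0,0.1,0,0]'

```text
clock: 7.1
position: [0.5397, -0.0076, 0.1389]
ee_rot: [0.004, 0.995, 0.095, 0.002]
contact_force: [3.7, -4.8, -10.8]
width: 0.0192
```

```bash
python3 -c "
from h import *
st()"
```

```text
clk 7.10 z 0.1389 yoke 0.0165 cross -0.0060 along -0.1019 | Fx 2.7 Fy -5.4 Fz -10.8 w 0.0192 tz [ 0.004 -0.007 -1.   ] yaw -79.1
```

servo_tool --deltas '[0,-0.17,0,0.1,0,0,0,-0.17,0,0.1,0,0,0,-0.17,0,0.1,0,0]'

```text
clock: 7.4
position: [0.5392, -0.0052, 0.1388]
ee_rot: [0.003, 0.995, 0.095, 0.002]
contact_force: [3.3, -5.3, -10.5]
width: 0.0191
```

```bash
python3 -c "
from h import *
st()"
```

```text
clk 7.40 z 0.1388 yoke 0.0164 cross -0.0036 along -0.1019 | Fx 2.2 Fy -5.9 Fz -10.5 w 0.0191 tz [ 0.004 -0.006 -1.   ] yaw -79.1
```

servo_tool --deltas '[0,-0.17,0,0.1,0,0,0,-0.17,0,0.1,0,0]'

```text
clock: 7.6
position: [0.5389, -0.0037, 0.1388]
ee_rot: [0.003, 0.995, 0.095, 0.002]
contact_force: [4.7, -4.9, -10.3]
width: 0.0192
```

```bash
python3 -c "
from h import *
st()"
```

```text
clk 7.60 z 0.1388 yoke 0.0164 cross -0.0020 along -0.1019 | Fx 3.7 Fy -5.7 Fz -10.3 w 0.0192 tz [ 0.004 -0.006 -1.   ] yaw -79.1
```

servo_tool --deltas '[0,-0.17,0,0.1,0,0,0,-0.17,0,0.1,0,0,0,-0.17,0,0.1,0,0]'

```text
clock: 7.9
position: [0.5385, -0.0014, 0.1388]
ee_rot: [0.003, 0.995, 0.095, 0.002]
contact_force: [3.5, -4.3, -10.3]
width: 0.0193
```

```bash
python3 -c "
from h import *
st()"
```

```text
clk 7.90 z 0.1388 yoke 0.0164 cross 0.0003 along -0.1019 | Fx 2.7 Fy -4.9 Fz -10.3 w 0.0193 tz [ 0.004 -0.006 -1.   ] yaw -79.1
```

servo_tool --deltas '[0,-0.17,0,0.1,0,0,0,-0.17,0,0.1,0,0,0,-0.17,0,0.1,0,0]'

```text
clock: 8.2
position: [0.538, 0.0009, 0.1388]
ee_rot: [0.003, 0.995, 0.095, 0.002]
contact_force: [3.6, -4.0, -10.3]
width: 0.0191
```

```bash
python3 -c "
from h import *
st()"
```

```text
clk 8.20 z 0.1388 yoke 0.0164 cross 0.0026 along -0.1018 | Fx 2.8 Fy -4.6 Fz -10.3 w 0.0191 tz [ 0.004 -0.006 -1.   ] yaw -79.1
```

servo_tool --deltas '[0,-0.17,0,0.1,0,0,0,-0.17,0,0.1,0,0,0,-0.17,0,0.1,0,0]'

```text
clock: 8.5
position: [0.5376, 0.0032, 0.1388]
ee_rot: [0.003, 0.995, 0.095, 0.002]
contact_force: [3.5, -4.7, -10.4]
width: 0.0192
```

```bash
python3 -c "
from h import *
st()"
```

```text
clk 8.50 z 0.1388 yoke 0.0164 cross 0.0050 along -0.1019 | Fx 2.6 Fy -5.2 Fz -10.4 w 0.0192 tz [ 0.004 -0.005 -1.   ] yaw -79.0
```

servo_tool --deltas '[0,-0.17,0,0.1,0,0,0,-0.17,0,0.1,0,0,0,-0.17,0,0.1,0,0]'

```text
clock: 8.8
position: [0.5371, 0.0056, 0.1388]
ee_rot: [0.003, 0.995, 0.095, 0.002]
contact_force: [4.0, -3.1, -11.8]
width: 0.0193
```

```bash
python3 -c "
from h import *
st()"
```

```text
clk 8.80 z 0.1388 yoke 0.0164 cross 0.0075 along -0.1019 | Fx 3.4 Fy -3.9 Fz -11.8 w 0.0193 tz [ 0.004 -0.005 -1.   ] yaw -79.0
```

servo_tool --deltas '[0,-0.17,0,0.1,0,0,0,-0.17,0,0.1,0,0,0,-0.17,0,0.1,0,0]'

```text
clock: 9.1
position: [0.5362, 0.0104, 0.1394]
ee_rot: [0.0, 0.995, 0.096, 0.002]
contact_force: [3.4, -2.8, -9.4]
width: 0.0189
```

```bash
python3 -c "
from h import *
st()"
```

```text
clk 9.10 z 0.1394 yoke 0.0170 cross 0.0123 along -0.1019 | Fx 2.8 Fy -3.4 Fz -9.4 w 0.0189 tz [ 0.004 -0.001 -1.   ] yaw -79.0
```

servo_tool --deltas '[0,-0.1,0,0,0,0]'

```text
clock: 9.2
position: [0.5361, 0.0107, 0.1395]
ee_rot: [0.001, 0.995, 0.096, 0.002]
contact_force: [2.7, -5.6, -10.5]
width: 0.0192
```

```bash
python3 -c "
from h import *
st()"
```

```text
clk 9.20 z 0.1395 yoke 0.0171 cross 0.0126 along -0.1019 | Fx 1.6 Fy -6.0 Fz -10.5 w 0.0192 tz [ 0.004 -0.002 -1.   ] yaw -79.0
```

servo_tool --deltas '[0,-0.1,0,0,0,0]'

```text
clock: 9.3
position: [0.5361, 0.0107, 0.1395]
ee_rot: [0.002, 0.995, 0.096, 0.002]
contact_force: [4.0, -4.6, -9.7]
width: 0.0191
```

```bash
python3 -c "
from h import *
st()"
```

```text
clk 9.30 z 0.1395 yoke 0.0171 cross 0.0127 along -0.1018 | Fx 3.0 Fy -5.3 Fz -9.7 w 0.0191 tz [ 0.005 -0.005 -1.   ] yaw -79.0
```

servo_tool --deltas '[0,-0.17,0,0,0,0]'

```text
clock: 9.4
position: [0.5361, 0.0111, 0.1395]
ee_rot: [0.004, 0.995, 0.096, 0.002]
contact_force: [3.7, -7.7, -9.6]
width: 0.0196
```

```bash
python3 -c "
from h import *
st()"
```

```text
clk 9.40 z 0.1395 yoke 0.0171 cross 0.0131 along -0.1018 | Fx 2.2 Fy -8.2 Fz -9.6 w 0.0196 tz [ 0.005 -0.007 -1.   ] yaw -79.0
```

servo_tool --deltas '[0,-0.2,0,0,0,0]'

```text
clock: 9.5
position: [0.536, 0.0114, 0.1395]
ee_rot: [0.005, 0.995, 0.096, 0.002]
contact_force: [3.4, -9.2, -9.9]
width: 0.0195
```

```bash
python3 -c "
from h import *
st()"
```

```text
clk 9.50 z 0.1395 yoke 0.0171 cross 0.0134 along -0.1018 | Fx 1.5 Fy -9.7 Fz -9.9 w 0.0195 tz [ 0.006 -0.01  -1.   ] yaw -79.0
```

servo_tool --deltas '[0,0.17,0,0.3,0,0,0,0.1,0,0.3,0,0]'

```text
clock: 9.7
position: [0.5363, 0.0096, 0.1396]
ee_rot: [-0.001, 0.995, 0.096, 0.002]
contact_force: [2.3, 1.5, -7.7]
width: 0.0194
```

```bash
python3 -c "
from h import *
st()"
```

```text
clk 9.70 z 0.1396 yoke 0.0172 cross 0.0115 along -0.1019 | Fx 2.5 Fy 1.0 Fz -7.7 w 0.0194 tz [ 0.003  0.002 -1.   ] yaw -79.0
```

servo_tool --deltas '[0,0,-0.15,0,0,0,0,0,-0.12,0,0,0]'

```text
clock: 9.9
position: [0.5363, 0.0095, 0.1426]
ee_rot: [-0.001, 0.995, 0.096, 0.002]
contact_force: [2.6, 0.3, -8.0]
width: 0.0193
```

```bash
python3 -c "
from h import *
st()"
```

```text
clk 9.90 z 0.1426 yoke 0.0202 cross 0.0115 along -0.1019 | Fx 2.6 Fy -0.2 Fz -8.0 w 0.0193 tz [ 0.003  0.002 -1.   ] yaw -79.0
```

servo_tool --deltas '[0,0,-0.25,0,0,0,0,0,-0.25,0,0,0]'

```text
clock: 10.1
position: [0.5363, 0.0096, 0.1474]
ee_rot: [-0.001, 0.995, 0.096, 0.002]
contact_force: [4.9, -0.6, -13.7]
width: 0.0194
```

```bash
python3 -c "
from h import *
st()"
```

```text
clk 10.10 z 0.1474 yoke 0.0250 cross 0.0116 along -0.1018 | Fx 4.7 Fy -1.5 Fz -13.7 w 0.0194 tz [ 0.003  0.001 -1.   ] yaw -79.0
```

servo_tool --deltas '[0,0,-0.3,0,0,0,0,0,-0.3,0,0,0,0,0,-0.2,0,0,0]'

```text
clock: 10.4
position: [0.5363, 0.0098, 0.1543]
ee_rot: [-0.001, 0.995, 0.096, 0.001]
contact_force: [4.8, 0.5, -14.1]
width: 0.0193
```

```bash
python3 -c "
from h import *
st()"
```

```text
clk 10.40 z 0.1543 yoke 0.0319 cross 0.0117 along -0.1019 | Fx 4.8 Fy -0.4 Fz -14.1 w 0.0193 tz [ 0.002  0.001 -1.   ] yaw -79.0
```

servo_tool --deltas '[0,0,-0.25,0,0,0,0,0,-0.25,0,0,0,0,0,-0.15,0,0,0]'

```text
clock: 10.7
position: [0.5363, 0.0097, 0.1609]
ee_rot: [-0.001, 0.995, 0.096, 0.001]
contact_force: [3.4, -0.0, -15.0]
width: 0.0196
```

```bash
python3 -c "
from h import *
st()
snap('scene','s2');im,d=snap('top','t2')
im=cv2.imread('pics/s2.png');cv2.imwrite('pics/s2c.png',cv2.resize(im[160:280,240:370],None,fx=4.5,fy=4.5,interpolation=cv2.INTER_CUBIC))
z=np.load('pics/s2.npz');P=cloud('scene',z['d']);
m=(np.hypot(P[...,0]-.645,P[...,1]-.018)<.018)&(P[...,2]>.09)&(P[...,2]<.15);print(np.percentile(P[m][:,2],[5,25,50,75,90]))
"
```

```text
clk 10.70 z 0.1609 yoke 0.0385 cross 0.0117 along -0.1019 | Fx 3.4 Fy -0.7 Fz -15.0 w 0.0196 tz [ 0.002  0.001 -1.   ] yaw -79.0
[0.1034147  0.11438505 0.11618036 0.11737212 0.11865798]
```

View pics/s2c.png

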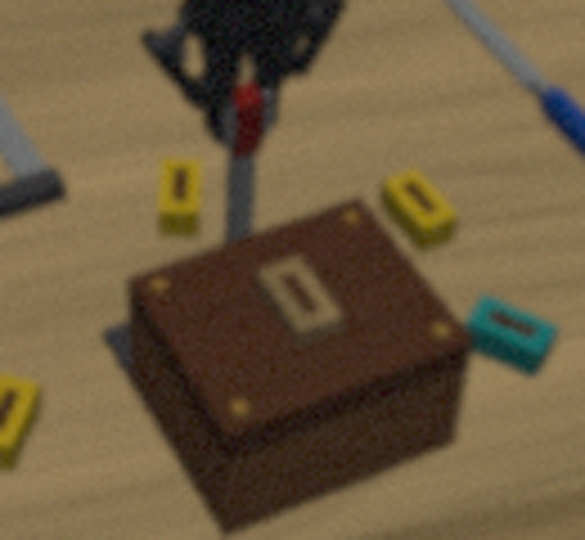

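The blank, at crop (300,298), now stands about 14 mm proud and upright, and the handle is still held. Now I lower the rod.

servo_tool --deltas '[0,0,0.4,0,0,0,0,0,0.4,0,0,0,0,0,0.4,0,0,0,0,0,0.4,0,0,0,0,0,0.4,0,0,0,0,0,0.4,0,0,0]'

```text
clock: 11.4
position: [0.5363, 0.0097, 0.1434]
ee_rot: [0.0, 0.995, 0.096, 0.004]
contact_force: [-0.8, -0.7, 2.8]
width: 0.0191
```

```bash
python3 -c "
from h import *
st()"
```

```text
clk 11.40 z 0.1434 yoke 0.0210 cross 0.0117 along -0.1019 | Fx -0.9 Fy -0.5 Fz 2.8 w 0.0191 tz [ 0.007  0.001 -1.   ] yaw -79.0
```

servo_tool --deltas '[0,0,0.4,0,0,0,0,0,0.4,0,0,0,0,0,0.3,0,0,0]'

```text
clock: 11.7
position: [0.5363, 0.0097, 0.1313]
ee_rot: [-0.0, 0.995, 0.096, 0.004]
contact_force: [-0.2, 0.1, 2.1]
width: 0.0194
```

```bash
python3 -c "
from h import *
st()"
```

```text
clk 11.70 z 0.1313 yoke 0.0089 cross 0.0117 along -0.1019 | Fx -0.1 Fy 0.1 Fz 2.1 w 0.0194 tz [ 0.007  0.001 -1.   ] yaw -79.0
```

servo_tool --deltas '[0,0,0.4,0,-0.2,0,0,0,0.3,0,-0.2,0,0,0,0.2,0,0,0]'

```text
clock: 12.0
position: [0.5362, 0.0097, 0.1222]
ee_rot: [0.0, 0.995, 0.096, -0.0]
contact_force: [-6.9, -0.6, 22.1]
width: 0.0191
```

```bash
python3 -c "
from h import *
st()"
```

```text
clk 12.00 z 0.1222 yoke -0.0002 cross 0.0116 along -0.1020 | Fx -6.9 Fy 0.8 Fz 22.1 w 0.0191 tz [-0.001 -0.001 -1.   ] yaw -79.0
```

servo_tool --deltas '[0,0,0.15,0,0,0,0,0,0.15,0,0,0]'

```text
clock: 12.2
position: [0.5362, 0.0097, 0.1223]
ee_rot: [0.001, 0.995, 0.096, 0.0]
contact_force: [-5.4, -0.7, 12.1]
width: 0.0193
```

```bash
python3 -c "
from h import *
st()"
```

```text
clk 12.20 z 0.1223 yoke -0.0001 cross 0.0117 along -0.1020 | Fx -5.4 Fy 0.4 Fz 12.1 w 0.0193 tz [ 0.001 -0.001 -1.   ] yaw -79.0
```

Bottomed out. Now I release the handle and back off.

servo_tool --deltas '[0,0,-0.02,0,0,0,0,0,0,0,0,0,0,0,0,0,0,0,0,0,0,0,0,0]' --jaw 5

```text
clock: 12.6
position: [0.5364, 0.0104, 0.1217]
ee_rot: [-0.0, 0.995, 0.096, 0.0]
contact_force: [-0.2, 0.1, 0.5]
width: 0.0496
```

servo_tool --deltas '[0,0,-1,0,0,0,0,0,-1.5,0,0,0,0,0,-1.5,0,0,0,0,0,-2,0,0,0,0,0,-2,0,0,0,0,0,0,0,0,0]'

```text
clock: 13.2
position: [0.5363, 0.0105, 0.2052]
ee_rot: [-0.001, 0.995, 0.096, -0.001]
contact_force: [-0.5, -0.5, -0.2]
width: 0.0498
```

```bash
python3 - <<'E'
from h import *
st(); snap('top','t3');snap('scene','s3')
out=[]
for n in('top','scene'):
    t={'top':'t3','scene':'s3'}[n]
    im=cv2.imread(f'pics/{t}.png');P=cloud(n,np.load(f'pics/{t}.npz')['d'])
    hs=cv2.cvtColor(im,cv2.COLOR_BGR2HSV)
    mr=(((hs[...,0]<8)|(hs[...,0]>172))&(hs[...,1]>170)&(hs[...,2]>50))&(np.hypot(P[...,0]-.54,P[...,1])<.05)&(P[...,2]>.1)
    q=P[mr];print(n,len(q), q.max(0) if len(q) else '')
    x0,x1,y0,y1=(215,310,135,225) if n=='top' else (250,350,165,260)
    out.append(cv2.resize(im[y0:y1,x0:x1],(400,400),interpolation=cv2.INTER_CUBIC))
cv2.imwrite('pics/c3.png',np.hstack(out))
E
```

```text
clk 13.20 z 0.2052 yoke 0.0828 cross 0.0125 along -0.1016 | Fx -0.5 Fy -0.4 Fz -0.2 w 0.0498 tz [-0.002  0.001 -1.   ] yaw -79.0
top 0 
scene 54 [0.5526727  0.01564331 0.16024479]
```

View pics/c3.png

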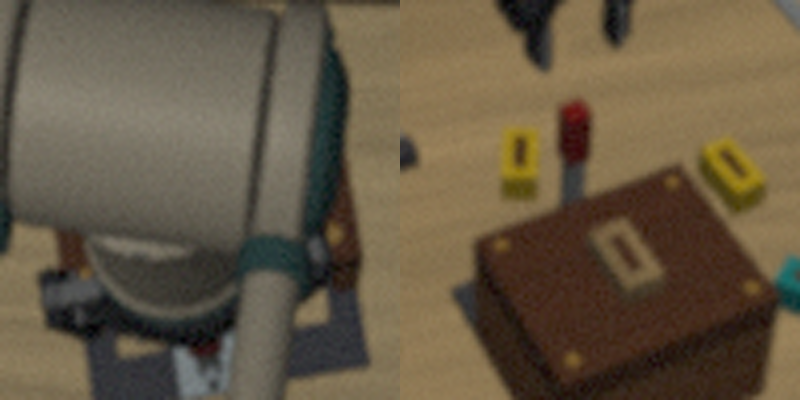

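Handle top reads 0.160 m, so the rod is fully down. The blank stays proud and upright. Now I move over it.

```bash
python3 -c "
from h import *
go([.6388,.0178,.16],-78.95)"
```

```text
clk 13.3 pos [0.5345 0.0107 0.2025] yaw -79.0 F [ 0.05 -0.57  0.13] w 0.0502
d(cm) [10.4   1.31  4.18] turn [-0.2  0.4 -0. ]
```

servo_tool --deltas '[2.1,0.26,0.2,0,0.1,0,2.1,0.26,0.4,0,0.1,0,2.1,0.26,0.8,0,0.1,0,2.1,0.26,1.2,0,0.1,0,2,0.26,1.2,0,0,0,0,0,0,0,0,0]'

```text
clock: 13.9
position: [0.6367, 0.0186, 0.1542]
ee_rot: [-0.003, 0.995, 0.096, -0.007]
contact_force: [-0.8, 0.5, 0.7]
width: 0.0497
```

```bash
python3 -c "
from h import *
go([.6388,.0178,.1055],-78.95)"
```

```text
clk 13.9 pos [0.6367 0.0186 0.1542] yaw -79.03 F [-0.8   0.49  0.72] w 0.0497
d(cm) [0.25 0.15 4.87] turn [-0.4  0.7 -0.1]
```

servo_tool --deltas '[0.1,0.08,0.9,-0.2,0.3,0,0.1,0.07,0.9,-0.2,0.3,0,0.05,0,0.9,0,0.1,0,0,0,0.6,0,0,0,0,0,0,0,0,0,0,0,0,0,0,0]'

```text
clock: 14.5
position: [0.6341, 0.0177, 0.1165]
ee_rot: [-0.0, 0.995, 0.096, -0.004]
contact_force: [0.6, 0.4, -0.1]
width: 0.0503
```

```bash
python3 -c "
from h import *
go([.6388,.0178,.1055],-78.95)"
```

```text
clk 14.5 pos [0.6341 0.0177 0.1165] yaw -79.03 F [ 0.64  0.36 -0.09] w 0.0503
d(cm) [0.47 0.08 1.09] turn [-0.1  0.4 -0.1]
```

servo_tool --deltas '[0.2,0.04,0.35,0,0.2,0,0.2,0.04,0.35,0,0.2,0,0.07,0,0.3,0,0,0,0,0,0,0,0,0]'

```text
clock: 14.9
position: [0.6401, 0.0177, 0.1073]
ee_rot: [-0.0, 0.995, 0.096, 0.002]
contact_force: [-0.3, 0.1, -0.6]
width: 0.0501
```

```bash
python3 -c "
from h import *
go([.6388,.0178,.1055],-78.95)"
```

```text
clk 14.9 pos [0.6401 0.0177 0.1073] yaw -79.03 F [-0.31  0.08 -0.59] w 0.0501
d(cm) [-0.13 -0.04  0.18] turn [-0.  -0.2 -0.1]
```

servo_tool --deltas '[-0.1,-0.03,0.13,0,-0.1,0,0,0,0,0,0,0,0,0,0,0,0,0,0,0,0,0,0,0,0,0,0,0,0,0]' --jaw 2 --grip_force 40

```text
clock: 15.4
position: [0.6388, 0.0186, 0.1056]
ee_rot: [-0.001, 0.995, 0.096, 0.001]
contact_force: [-0.4, 0.4, -0.2]
width: 0.0287
```

```bash
python3 -c "
from h import *
go([.6388,.0178,.1055],-78.95);snap('scene','s4');im=cv2.imread('pics/s4.png');cv2.imwrite('pics/s4c.png',cv2.resize(im[150:270,240:370],None,fx=4.5,fy=4.5,interpolation=cv2.INTER_CUBIC))"
```

```text
clk 15.4 pos [0.6388 0.0186 0.1056] yaw -79.04 F [-0.44  0.41 -0.18] w 0.0287
d(cm) [-0.01  0.08  0.01] turn [-0.1 -0.1 -0.1]
```

View pics/s4c.png

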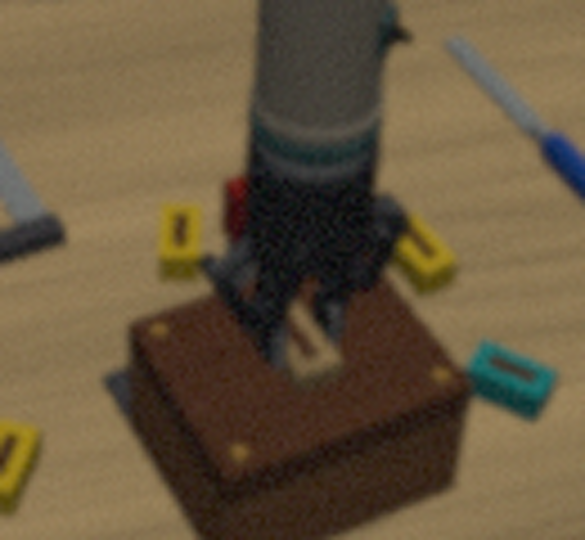

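The picture shows the fingers closed about the middle of the blank, at crop (305,340). I lift straight up.

servo_tool --deltas '[0,0,-0.4,0,0,0,0,0,-0.4,0,0,0,0,0,-0.4,0,0,0,0,0,-0.5,0,0,0]'

```text
clock: 15.85
position: [0.638, 0.0182, 0.1223]
ee_rot: [-0.001, 0.995, 0.096, -0.001]
contact_force: [-0.4, -0.1, -0.6]
width: 0.029
```

```bash
python3 - <<'E'
from h import *
st()
n='top';im=cv2.imread('pics/top0.png');hs=cv2.cvtColor(im,cv2.COLOR_BGR2HSV)
mb=((hs[...,0]>100)&(hs[...,0]<130)&(hs[...,1]>130)).astype(np.uint8);mb[:, :345]=0;mb[:,425:]=0
c,_=cv2.findContours(mb,cv2.RETR_EXTERNAL,cv2.CHAIN_APPROX_NONE);c=max(c,key=len).reshape(-1,2)
print(cv2.minAreaRect((plane(n,c,.014)[:,:2]*1000).astype(np.float32)))
n='scene';im=cv2.imread('pics/scene0.png');hs=cv2.cvtColor(im,cv2.COLOR_BGR2HSV)
mb=((hs[...,0]>100)&(hs[...,0]<130)&(hs[...,1]>130)).astype(np.uint8);mb[:, :160]=0;mb[:,225:]=0;mb[:210]=0;mb[260:]=0
c,_=cv2.findContours(mb,cv2.RETR_EXTERNAL,cv2.CHAIN_APPROX_NONE);c=max(c,key=len).reshape(-1,2)
print(cv2.minAreaRect((plane(n,c,.014)[:,:2]*1000).astype(np.float32)))
im4=cv2.imread('pics/scene0.png');cv2.imwrite('pics/c4.png',cv2.resize(im4[205:260,160:225],None,fx=8,fy=8,interpolation=cv2.INTER_CUBIC))
E
```

```text
clk 15.85 z 0.1223 yoke -0.0001 cross 0.0005 along -0.0004 | Fx -0.5 Fy -0.1 Fz -0.6 w 0.0290 tz [-0.002  0.001 -1.   ] yaw -79.0
((487.62347412109375, -301.4027404785156), (76.14270782470703, 117.20577239990234), 5.532966136932373)
((498.76458740234375, -302.68927001953125), (78.860107421875, 112.81346893310547), 5.0345587730407715)
```

View pics/c4.png

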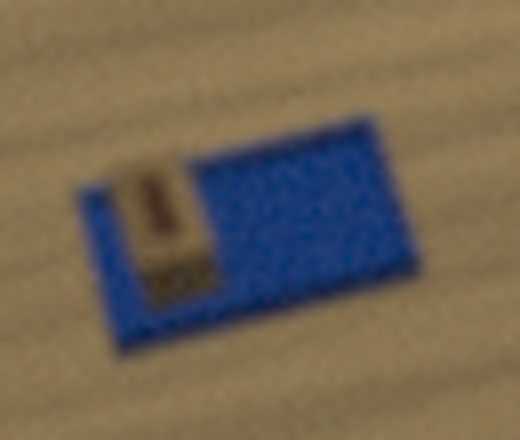

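servo_tool --deltas '[0,0,-1,0,0,0,0,0,-1.5,0,0,0,0,0,-1.5,0,0,0,0,0,0,0,0,0]'

```text
clock: 16.25
position: [0.6396, 0.0177, 0.1687]
ee_rot: [-0.0, 0.995, 0.096, 0.002]
contact_force: [1.0, 0.5, -0.2]
width: 0.0288
```

```bash
python3 -c "
from h import *
go([.4852,-.2725,.12],-84.5);snap('scene','s5');im=cv2.imread('pics/s5.png');cv2.imwrite('pics/s5c.png',cv2.resize(im[150:270,240:370],None,fx=4.5,fy=4.5,interpolation=cv2.INTER_CUBIC))"
```

```text
clk 16.25 pos [0.6396 0.0177 0.1687] yaw -79.03 F [ 0.98  0.47 -0.23] w 0.0288
d(cm) [-20.7   25.55   4.79] turn [ 0.  -0.2  5.5]
```

View pics/s5c.png

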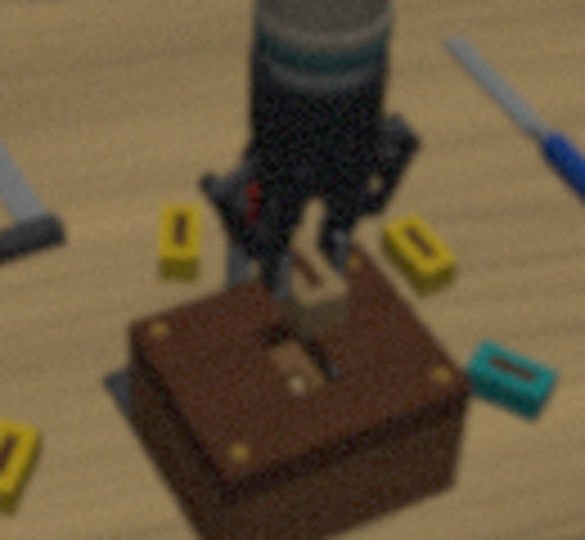

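The blank is out and level in the grip, at crop (315,280), and the pocket is empty at (300,365). Now I go to the tray.

servo_tool --deltas '[-1.0,1.3,0,0,0,0.5,-1.7,2.1,0,0,0,0.5,-1.7,2.1,0,0,0,0.5,-1.7,2.1,0,0,0,0.5,-1.7,2.1,0,0,0,0.5,-1.7,2.1,0,0,0,0.5,-1.7,2.1,0.3,0,0,0.5,-1.7,2.1,0.3,0,0,0.5,-1.7,2.1,0.5,0,0,0.5,-1.7,2.1,0.5,0,0,0.5,-1.7,2.1,0.5,0,0,0.5,-1,1.3,0,0,0,0,0,0,0,0,0,0,0,0,0,0,0,0]'

```text
clock: 17.7
position: [0.4607, -0.2589, 0.1371]
ee_rot: [-0.001, 0.999, 0.043, -0.01]
contact_force: [-0.2, -0.4, 0.1]
width: 0.0291
```

```bash
python3 -c "
from h import *
go([.4852,-.2725,.08],-84.5)"
```

```text
clk 17.7 pos [ 0.4607 -0.2589  0.1371] yaw -85.13 F [-0.22 -0.35  0.12] w 0.0291
d(cm) [2.44 1.58 5.65] turn [-0.2  1.1 -0.6]
```

servo_tool --deltas '[0.5,0.3,0.7,0,0.3,-0.2,0.7,0.4,1.1,0,0.3,-0.2,0.7,0.4,1.1,0,0.3,-0.2,0.5,0.4,1.1,0,0.2,0,0,0,0.9,0,0,0,0,0,0,0,0,0]'

```text
clock: 18.3
position: [0.4891, -0.2695, 0.0818]
ee_rot: [-0.003, 0.999, 0.05, 0.0]
contact_force: [-0.3, 0.5, -0.5]
width: 0.0289
```

```bash
python3 -c "
from h import *
go([.4852,-.2725,.05],-84.5)"
```

```text
clk 18.3 pos [ 0.4891 -0.2695  0.0818] yaw -84.25 F [-0.27  0.51 -0.5 ] w 0.0289
d(cm) [-0.42  0.28  3.18] turn [-0.3 -0.   0.2]
```

servo_tool --deltas '[-0.15,0.1,0.8,-0.1,0,0.1,-0.15,0.1,0.8,-0.1,0,0.1,-0.1,0.08,0.8,0,0,0,0,0,0.7,0,0,0,0,0,0,0,0,0]'

```text
clock: 18.8
position: [0.4846, -0.2723, 0.048]
ee_rot: [-0.001, 0.999, 0.048, -0.0]
contact_force: [1.1, 0.4, 0.2]
width: 0.0285
```

```bash
python3 -c "
from h import *
go([.4852,-.2725,.025],-84.5)
a=[]
for n in('scene','top'):
    snap(n,n+'6');im=cv2.imread(f'pics/{n}6.png')
    c=im[180:270,140:260] if n=='scene' else im[190:280,330:450]
    a.append(cv2.resize(c,(400,300),interpolation=cv2.INTER_CUBIC))
cv2.imwrite('pics/c6.png',np.hstack(a))"
```

```text
clk 18.8 pos [ 0.4846 -0.2723  0.048 ] yaw -84.45 F [1.11 0.44 0.15] w 0.0285
d(cm) [0.06 0.03 2.3 ] turn [-0.2  0.   0.1]
```

View pics/c6.png

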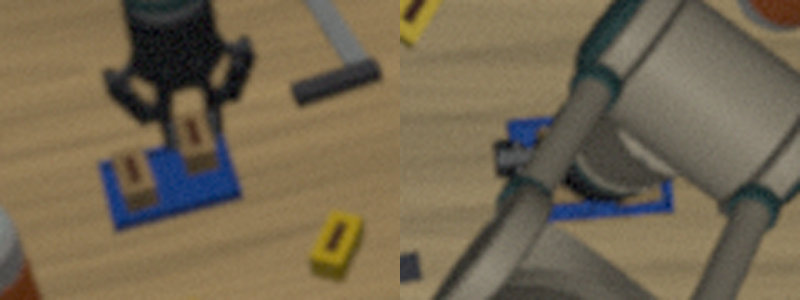

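The blank is over the empty cell, at scene crop (195,140), and clear of the finished blank at (133,175). I lower it.

servo_tool --deltas '[0.03,0.02,0.6,0,0,0,0.03,0,0.6,0,0,0,0,0,0.5,0,0,0,0,0,0.4,0,0,0,0,0,0,0,0,0]'

```text
clock: 19.4
position: [0.4868, -0.2735, 0.0271]
ee_rot: [-0.0, 0.999, 0.048, 0.002]
contact_force: [0.4, -0.2, -0.8]
width: 0.0286
```

```bash
python3 -c "
from h import *
go([.4852,-.2725,.0176],-84.5)"
```

```text
clk 19.4 pos [ 0.4868 -0.2735  0.0271] yaw -84.44 F [ 0.4  -0.15 -0.82] w 0.0286
d(cm) [-0.15 -0.11  0.95] turn [ 0.  -0.2  0.1]
```

servo_tool --deltas '[-0.1,-0.08,0.25,0,-0.2,0,-0.05,0,0.25,0,0,0,0,0,0.15,0,0,0,0,0,0,0,0,0]'

```text
clock: 19.8
position: [0.4852, -0.2728, 0.0201]
ee_rot: [0.0, 0.999, 0.048, -0.0]
contact_force: [-0.2, 0.7, -0.6]
width: 0.0284
```

```bash
python3 -c "
from h import *
go([.4852,-.2725,.0176],-84.5)"
```

```text
clk 19.8 pos [ 0.4852 -0.2728  0.0201] yaw -84.44 F [-0.18  0.69 -0.56] w 0.0284
d(cm) [ 0.   -0.03  0.25] turn [0.  0.  0.1]
```

servo_tool --deltas '[0,0,0.12,0,0,0]'

```text
clock: 19.9
position: [0.4853, -0.2729, 0.019]
ee_rot: [0.0, 0.999, 0.048, -0.0]
contact_force: [-0.4, 0.1, -0.1]
width: 0.0288
```

```bash
python3 -c "
from h import *
go([.4852,-.2725,.0176],-84.5)"
```

```text
clk 19.9 pos [ 0.4853 -0.2729  0.019 ] yaw -84.44 F [-0.45  0.12 -0.05] w 0.0288
d(cm) [-0.01 -0.04  0.14] turn [0.  0.  0.1]
```

servo_tool --deltas '[0,0,0.1,0,0,0]'

```text
clock: 20.0
position: [0.4854, -0.2729, 0.018]
ee_rot: [0.0, 0.999, 0.048, -0.0]
contact_force: [0.3, -0.8, -0.3]
width: 0.0289
```

servo_tool --deltas '[0,0,0.1,0,0,0]'

```text
clock: 20.1
position: [0.4854, -0.2729, 0.0178]
ee_rot: [0.0, 0.999, 0.049, -0.0]
contact_force: [-2.6, 1.3, 12.4]
width: 0.0287
```

The blank has touched the floor at the expected height. I ease off, open and retreat.

servo_tool --deltas '[0,0,0,0,0,0]'

```text
clock: 20.2
position: [0.4856, -0.2731, 0.0182]
ee_rot: [0.001, 0.999, 0.049, 0.0]
contact_force: [-0.0, -0.4, -0.8]
width: 0.0287
```

servo_tool --deltas '[0,0,0,0,0,0,0,0,0,0,0,0,0,0,0,0,0,0]' --jaw 3.8

```text
clock: 20.5
position: [0.4858, -0.2732, 0.0183]
ee_rot: [0.001, 0.999, 0.049, 0.001]
contact_force: [0.5, -0.1, -0.9]
width: 0.0381
```

servo_tool --deltas '[0,0,-0.5,0,0,0,0,0,-0.5,0,0,0,0,0,-0.5,0,0,0,0,0,-0.8,0,0,0]'

```text
clock: 20.9
position: [0.4851, -0.2727, 0.0418]
ee_rot: [0.0, 0.999, 0.049, -0.0]
contact_force: [0.0, 0.6, -0.4]
width: 0.0382
```

```bash
python3 -c "
from h import *
st()"
```

```text
clk 20.90 z 0.0418 yoke -0.0806 cross -0.2558 along -0.2062 | Fx 0.2 Fy 0.6 Fz -0.4 w 0.0382 tz [-0.001 -0.    -1.   ] yaw -84.4
```

servo_tool --deltas '[0,0,-2,0,0,0,0,0,-3,0,0,0,0,0,-3,0,0,0,0,0,-3,0,0,0,-2,0,-2,0,0,0,-3,0,0,0,0,0,-3,0,0,0,0,0,-3,0,0,0,0,0,-3,0,0,0,0,0,-2,0,0,0,0,0,0,0,0,0,0,0]'

```text
clock: 22.0
position: [0.3228, -0.2895, 0.1862]
ee_rot: [0.005, 0.999, 0.05, 0.004]
contact_force: [0.1, -0.8, -0.1]
width: 0.0381
```

```bash
python3 - <<'E'
from h import *
st();a=[]
for n in('scene','top'):
    snap(n,n+'7');im=cv2.imread(f'pics/{n}7.png');P=cloud(n,np.load(f'pics/{n}7.npz')['d'])
    c=im[150:270,140:370] if n=='scene' else im[140:275,190:440]
    a.append(cv2.resize(c,(640,300),interpolation=cv2.INTER_CUBIC))
    m=(np.hypot(P[...,0]-.4852,P[...,1]+.2725)<.01); print(n,P[m][:,2].mean())
cv2.imwrite('pics/c7.png',np.vstack(a))
E
```

```text
clk 22.00 z 0.1862 yoke 0.0638 cross -0.2411 along -0.3688 | Fx -0.1 Fy -0.8 Fz -0.1 w 0.0381 tz [ 0.009 -0.01  -1.   ] yaw -84.3
scene 0.0288933634646258
top 0.029883904165065683
```

View pics/c7.png

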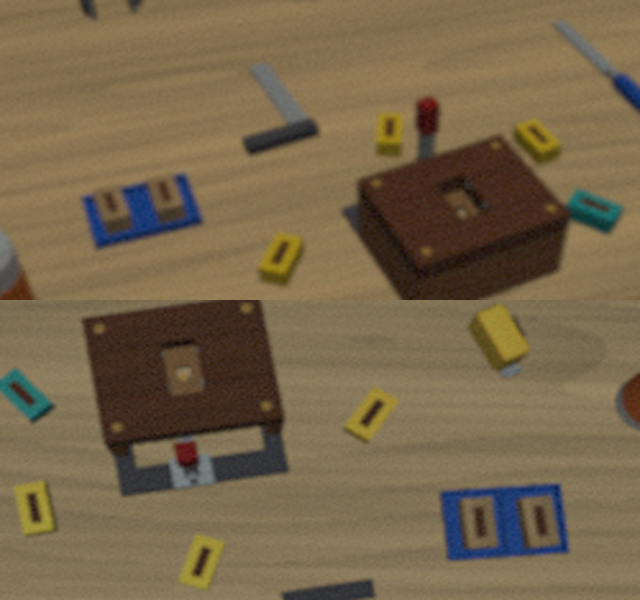

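View pics/top7.png

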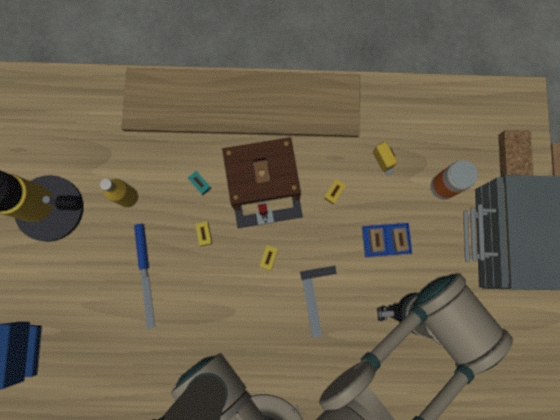

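The blank lies flat in the +y cell, groove up, at top-view pixel (377,240), with its top at 0.030 m. The finished blank at (401,239) and everything else are where they were. The handle is down at (263,211), and the gripper is clear. I hand in.

```bash
python3 -c "
from h import *
print(manip.sign_off(), manip.get_state()['clock'])"
```

```text
the job is handed in; nothing more can be done
the job is handed in; nothing more can be done
```

The blank is out of the nest and in the empty +y cell of the blue tray, flat and groove up. I handed the job in at about 22 s, well under the 51 s limit.

**Slot and rod:** I took the red handle and slid the rod lightly sprung along the underside of the nest. It dropped into the slot with the handle about 11 mm to the +y side and was then blocked sideways. Sideways force on the tool reached about 10 N and vertical about 15 N in all, including the handle's own friction and weight. So the nose stayed well under 25 N.

**Raising and lowering:** The rod pushed the blank about 14 mm proud, still upright. I then lowered the rod until it stopped, and the camera read the handle top at 160 mm. That last push put a brief 22 N on the handle, downward.

**Placing:** I lifted the blank straight out, lowered it in small steps and let go. The touch-down gave a momentary reading of 12 N.

**Last checks:** Both cameras put the blank's top at 29 to 30 mm (30 expected). By eye in the pictures, the finished blank and the other items stood where they were. The two cameras disagreed by 4 mm on the nest blank and 11 mm on the tray, mostly in x. I went by the top camera, and the grasps and the placing bore that out. No check failed.

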